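# Prop the drying cabinet's door on its stay

## Task

Prop the door of the small drying cabinet on the bench open to its middle width: lift the stay arm by its black knob, bring the arm's middle hole over the pin on the roof and lower it gently until the arm lies fully down on the pin, so that it alone holds the sprung door. The pin's exact place has to be found by feel, so never press the arm hard on it, and leave the vial, beaker and cup beside the cabinet alone.

Things in the scene. Friction and masses are not known exactly. Their poses are not given: they have to be found in the camera images.
- cabinet: white drying cabinet fixed to the table, 180 deep (x) x 230 wide (y) x 130 mm high; origin at the centre of its underside on the table; its -x side carries the door and faces the robot at yaw 0; z up, roof at z = 130 mm.
- hinge_axis (a point): point on the door's upright hinge axis at roof height, at (-98, +115, 130) mm in the cabinet's frame, axes as the cabinet's. The glazed grey door is 227 wide, 16 thick, top edge at z = 127 mm; its free end is at the cabinet's -y side. It is sprung shut: closing torque 0.35 N m shut, about 0.5 N m at 0.5 rad.
- door (a joint): door angle, rad: 0 shut (as it starts), grows as the free end swings out to -x (towards the robot), at most 0.95. About 0.5 with the middle hole on the pin.
- stay_pivot (a point): pivot of the stay on the door's top edge, z = 139 mm: at the hinge axis + 155 mm * (-sin q, -cos q) in the cabinet's x, y for door angle q. The stay is a flat steel bar 226 x 22 x 5 mm, underside at z = 139 mm when level (its lower stop, as it starts); it swivels with little friction, lifts up to 0.6 rad, and starts over the roof pointing away from the door.
- knob (a point): centre (half-way up) of the black knob near the stay's free end: an upright round post 18 mm in diameter, 42 mm high, standing on the bar; 200 mm from the pivot, z = 165 mm with the stay level. Its x axis points along the stay, from the pivot to the knob. Pushing the knob towards the door pushes the door open.
- middle_hole (a point): centre of the stay's middle hole (11 mm wide, half-way through the bar): 126 mm from the pivot, 74 mm short of the knob's axis; z = 141.5 mm with the stay level. Like holes lie 28 mm to either side (narrower and wider openings). x axis along the stay.
- peg_plate: steel plate 50 x 44 x 3 mm on the roof at (-63, -85) mm in the cabinet's frame; origin at its underside's centre, axes as the cabinet's. Its upright fixed pin is 9 mm in diameter with a flat, barely chamfered top at z = 153 mm. The pin's axis lies anywhere within 4.5 mm of the plate's centre in x and in y. The door's side load may hang the stay on the pin until it is pressed down lightly (a few N).
- vial: small glass vial with a black cap, 23 mm wide, 52 mm high, on the table at the -y side of the cabinet; origin at the centre of its underside. Bystander.
- beaker: clear beaker, 58 mm wide, 68 mm high, on the table at the +y side of the cabinet; origin at the centre of its underside. Bystander.
- cup: clear sample cup with an orange print, 58 mm wide, 71 mm high, on the table behind the cabinet; origin at the centre of its underside. Bystander.

How it is judged:
By the outcome, as a careful person would: the job done as asked, in the order asked, and still so for the second after the job is handed in, with the robot touching nothing.
It also fails if it takes over 72 s, if anything falls off the work surface, if the arm or the gripper's body presses on something with over 40 N, if the wrist force passes 120 N, or if a joint passes its speed limit or range.

## Robot

A 6-joint arm with a two-finger parallel gripper is mounted at the origin on a cart in front of the work surface, level with it; the furniture and walls round the work are solid. World frame = base frame: x ahead of the robot, y to its left, z up, the work surface at z = 0. Lengths are in m, angles in rad, forces in N, time in s.
With the tool pointing down it reaches from about 0.25 to 0.725 m from the base axis. Payload 4 kg.
Tool frame: the origin (TCP) lies midway between the tips of the shut fingers; the grasp point (between the pads) lies 19 mm behind it; z points along the fingers, y is the line along which they close (so a half turn about z gives the same grasp; the last joint's range is limited). The gripper opens to 85 mm and grips with 20 to 120 N. Pads are 22 mm wide; open, the fingers measure 114 mm over their backs; the gripper's body (76 mm by 85 mm) begins 54 mm behind the grasp point. The pads swing forward as they close: fully open they stand 13 mm farther back than shut.
Start: joints at [-1.276, 0.241, 0.005, 1.335, 0, 1.571], TCP at [0.145, -0.478, 0.231] pointing down, gripper open.
Joint ranges: [-2.72, 2.72], [-1.05, 1.87], [-1.09, 1.28], [-1.99, 2.15], [-1.42, 1.44], [-3.14, 3.14]. Speed limits (rad/s): [2.79, 2.79, 3.14, 3.14, 3.14, 3.14].

## Interface

Orientations are given as a unit quaternion [x, y, z, w].
In Python, from workcell import monitor, vision, job gives the robot as it stands.
- The arm moves only by the tool move_arm, never from a script. Its argument "moves" is a list that holds one entry, the list of rows, each a list of 5 numbers: the shift along the world's x, y, z in m, then the turn about the world's z in degrees, then the opening in per cent of the stroke, from 0 (shut) to 100 (fully open). In form: [[[x, y, z, turn, gripper], ...]]. A call has 1 to 5 rows; each row is the pose to reach, as a shift and turn from the pose commanded when the call began; what a row does not reach only later rows make up. A row lasts 1/8 s, in which the tool goes at most 62.5 mm and 10.7 degrees, less where a joint would pass 70% of its speed; a pose out of reach is approached as far as the arm can. A call with a gripper value outside its range is refused whole. The fingers move at their own pace and stop on an object; the grip force is fixed at half the most. Time passes only in rows, so rows that repeat a pose let the fingers close. It gives the time, the measured TCP pose, the force, the opening and the grip force at its end, in the units of the state.
- monitor.get_obs(): the state, without advancing time (a new reading comes with each control period).
- vision.camera(name): name is "scene" or "side" or "wrist"; returns a dict with "color" (384x512x3 uint8, red, green, blue), "camera_matrix" (3x3 intrinsics, pixels), "k1" (the pictures are not rectified: a ray, as slopes to the right and down, at radius r is drawn at 1 + k1 r^2 times it, then the intrinsics apply), "eye" and "attitude" of the camera in the world; the wrist camera has in their place "hand_eye" (4x4, takes a point from camera to tool coordinates, whose origin is the TCP and whose axes are the flange's). Camera axes: x right, y up, looking along -z (the intrinsics and any distortion apply to the point x, -y, -z); pixel columns grow to the right and rows downward; lengths in m; the calibration is good to about 2 mm. A picture is of the moment at which its call begins: read the wrist's pose just before it. There is no depth.
- job.job_done(): hands the job in; it is judged then, once.
The state is a dict: "clock": time; "joint_pos": joint angles; "joint_vel": joint speeds; "tau": joint torques, N m; "eef_pos": TCP position; "tool_rot": TCP orientation; "ft_force": force on the tool from outside, world axes, zero at the start; "ft_torque": the same for the moment, N m; "grip_width": finger opening in m; "grasp_force": force on a finger pad.
Only numpy, scipy, OpenCV 4.12 (cv2) and the standard library are available. Lean on these libraries where they do the work, as an engineer would, in place of code of your own. Each camera call takes 0.05 s, during which the arm holds its last target. There are 200 camera calls.

## Working session

There is one attempt and no reset: what is moved stays moved. The work goes in short steps, Python scripts to look and compute and a tool call to move; the robot and the scene stay as the last step left them, time stands still between calls to the robot, and variables do not carry over. Pictures are saved under pics/ and viewed, at most 11 in all, crops included, and the job is handed in when it is done.

Besides the shell and the picture viewer there is one more tool, called after "Request:" as name(argument=value, ...), one argument or row to a line, values as JSON. move_arm: Moves the arm, as the interface text tells. Its arguments: {"type":"object","properties":{"moves":{"type":"array","items":{"type":"array","items":{"type":"array","items":{"type":"number"}}}}},"required":["moves"]}

```bash
mkdir -p pics; cat > h.py <<'E'
import numpy as np, cv2
from scipy.spatial.transform import Rotation as R
from workcell import monitor, vision, job
def snap(n,f):
    o=monitor.get_obs(); c=vision.camera(n); cv2.imwrite('pics/'+f+'.png',c['color'][:,:,::-1]); 
    import pickle; pickle.dump((o,c),open('pics/'+f+'.pkl','wb')); return o,c
def load(f):
    import pickle; return pickle.load(open('pics/'+f+'.pkl','rb'))
def pose(o,c):
    if 'hand_eye' in c:
        T=np.eye(4);T[:3,:3]=R.from_quat(o['tool_rot']).as_matrix();T[:3,3]=o['eef_pos'];T=T@np.array(c['hand_eye']);return T[:3,:3],T[:3,3]
    A=np.array(c['attitude'],float)
    return (A if A.shape==(3,3) else R.from_quat(A).as_matrix()),np.array(c['eye'])
def ray(o,c,u,v):
    K=np.array(c['camera_matrix']);d=np.array([(u-K[0,2])/K[0,0],(v-K[1,2])/K[1,1]]);s=d.copy()
    for _ in range(30): s=d/(1+c['k1']*(s@s))
    Rm,e=pose(o,c); return e,Rm@np.array([s[0],-s[1],-1])
def onz(f,u,v,z):
    e,d=ray(*load(f),u,v); return e+d*(z-e[2])/d[2]
def proj(f,P):
    o,c=load(f);Rm,e=pose(o,c);p=(np.array(P)-e)@Rm;s=np.array([p[0],-p[1]])/-p[2];s=s*(1+c['k1']*(s@s));K=np.array(c['camera_matrix']);return s*[K[0,0],K[1,1]]+[K[0,2],K[1,2]]
E
python3 - <<'E'
from h import *
for n in('scene','side'):
    o,c=snap(n,n+'0'); print(n,c['eye'],c['attitude'],c['camera_matrix'],c['k1'])
print(o)
a=[cv2.imread(f'pics/{n}0.png') for n in('scene','side')]
cv2.imwrite('pics/s0b.png',cv2.resize(a[0],(800,600)));cv2.imwrite('pics/s1b.png',cv2.resize(a[1],(800,600)))
E
```

```text
scene [-0.18277404  0.53840768  0.50791415] [-0.28965506  0.44540771  0.716844   -0.45149374] [[391.88420932   0.         259.97864708]
 [  0.         391.88420932 193.58765272]
 [  0.           0.           1.        ]] -0.03562897866351698
side [ 0.16661463 -0.69688982  0.93748305] [ 0.40528744 -0.08635947 -0.16733386  0.89458566] [[494.32523268   0.         252.52783051]
 [  0.         494.32523268 205.25460684]
 [  0.           0.           1.        ]] -0.07806731445844307
{'clock': 0.05, 'joint_pos': array([-1.27596656e+00,  2.41411832e-01,  3.73880727e-03,  1.33521368e+00,
       -1.96525373e-05,  1.57078967e+00]), 'joint_vel': array([-0.00030067, -0.00131045,  0.00105072,  0.00239047, -0.00061965,
        0.00039747]), 'tau': array([-5.21598358e-04, -3.73493493e+01,  2.53291136e+01,  1.10619626e-02,
        4.56207488e-05,  7.38082576e-06]), 'eef_pos': array([ 0.14509947, -0.47782393,  0.23041911]), 'tool_rot': array([ 9.89153058e-01,  1.46884771e-01, -1.63234992e-04, -1.03240861e-03]), 'ft_force': array([ 0.21251967,  0.35104026, -0.89213082]), 'ft_torque': array([ 0.00891417, -0.04075131, -0.05405767]), 'grasp_force': 0.0, 'grip_width': 0.08522414421331029}
```

View pics/s0b.png

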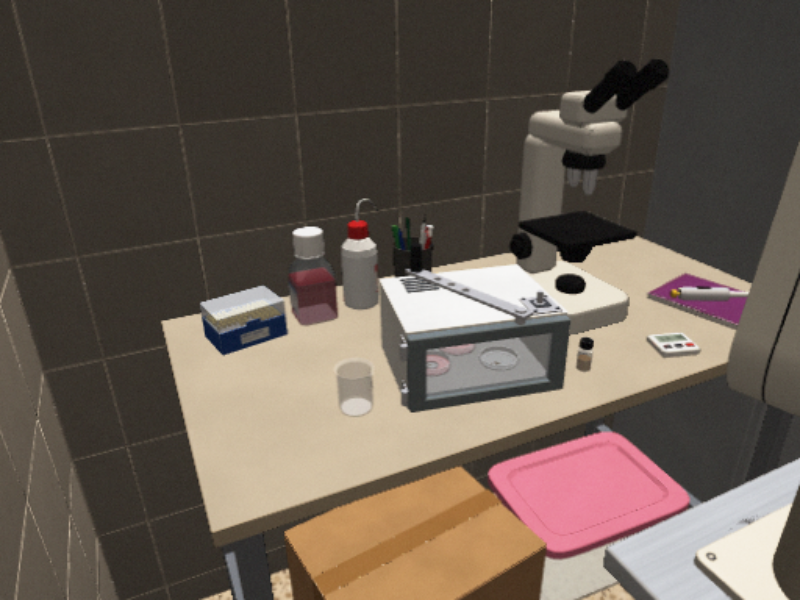

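View pics/s1b.png

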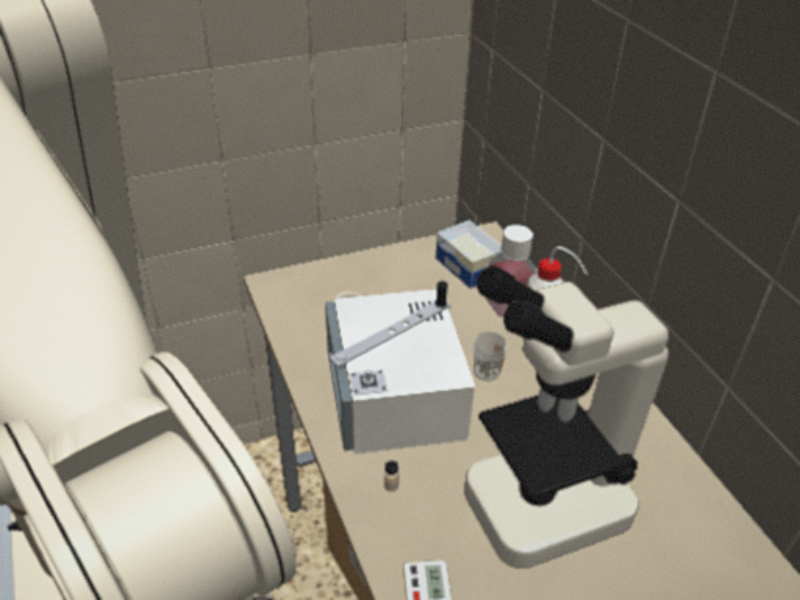

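Side view (800x600): roof corners are near (337,296), (445,290), (470,387) and (350,400). The knob is at (442,295) and the pin plate at (369,381). I'll enlarge both views.

```bash
python3 - <<'E'
from h import *
a=cv2.imread('pics/side0.png')[170:300,195:315]; b=cv2.imread('pics/scene0.png')[165:265,240:375]
a=cv2.resize(a,None,fx=4.5,fy=4.5,interpolation=cv2.INTER_CUBIC)
cv2.imwrite('pics/ca.png',a)
for u,v in[(337,296),(445,290),(470,387),(350,400)]: print(onz('side0',u*.64,v*.64,.13))
print(onz('side0',442*.64,285*.64,.186),onz('side0',369*.64,382*.64,.133),onz('side0',337*.64,357*.64,.144))
for u,v in[(380,275),(396,328),(567,312),(522,268)]: print(onz('scene0',u*.64,v*.64,.13))
E
```

```text
[0.45733068 0.25026501 0.13      ]
[0.63141488 0.20258596 0.13      ]
[ 0.57206352 -0.01544568  0.13      ]
[0.40046137 0.02180755 0.13      ]
[0.59996093 0.15326086 0.186     ] [0.43716996 0.04312324 0.133     ] [0.40699327 0.09821602 0.144     ]
[0.63456304 0.2059346  0.13      ]
[0.46343981 0.25559356 0.13      ]
[0.40105265 0.02749043 0.13      ]
[ 0.55817619 -0.00773135  0.13      ]
```

View pics/ca.png

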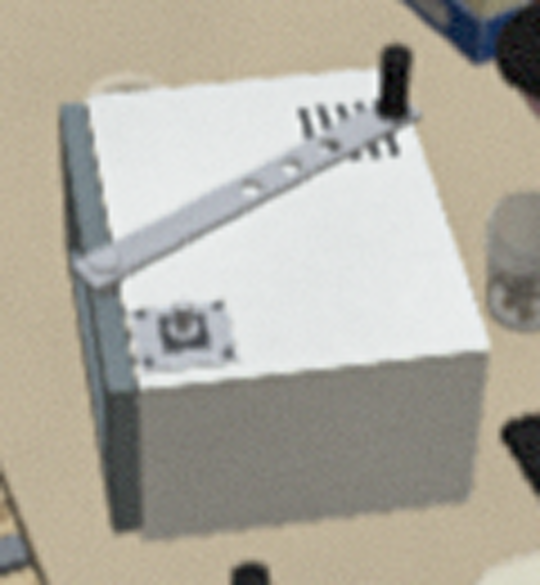

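```bash
cat > fit.py <<'E'
from h import *
from scipy.optimize import least_squares
cv=lambda u,v:(195+(u+.5)/4.5-.5,170+(v+.5)/4.5-.5)
P={(90,115,130):(379,68),(90,-115,130):(489,350),(-90,-115,130):(138,388),(-90,115,130):(90,95),(-88,-107,133):(131,320),(-88,-63,133):(0,0)}
obs=[((90,115,130),(379,68)),((90,-115,130),(489,350)),((-90,-115,130),(138,388)),((-90,115,130),(90,95)),
((-88,-63,133),(131,318)),((-38,-63,133),(225,302)),((-38,-107,133),(237,360)),((-88,-107,133),(138,372))]
def W(p,q):
    c,s=np.cos(p[2]),np.sin(p[2]);q=np.array(q)/1000;return np.array([p[0]+c*q[0]-s*q[1],p[1]+s*q[0]+c*q[1],q[2]])
f=lambda p:np.concatenate([proj('side0',W(p,q))-cv(*uv) for q,uv in obs])
r=least_squares(f,[.515,.115,-.25])
p=r.x
if __name__=='__main__':
    print(p,np.degrees(p[2]),r.fun.reshape(-1,2).round(1))
    k=onz('side0',*cv(397,52),.186); kb=onz('side0',*cv(392,112),.144)
    pv=W(p,[-98,115-155,139]); print('knob',k,kb,'pivot',pv,onz('side0',*cv(105,265),.144),'dist',np.hypot(*(k-pv)[:2]))
    print('plate',W(p,[-63,-85,133]),'pin top px',onz('side0',*cv(182,312),.153), onz('side0',*cv(183,325),.147))
    pl=np.array([-63,-85.])
    # target: q such that pivot-to-pin =126
    from scipy.optimize import brentq
    piv=lambda q:np.array([-98-155*np.sin(q),115-155*np.cos(q)])
    q=brentq(lambda q:np.hypot(*(pl-piv(q)))-126,.1,.95)
    d=(pl-piv(q))/126; print('q',q,'dir',np.degrees(np.arctan2(d[1],d[0])),'piv',W(p,[*piv(q),0]),'knob',W(p,[*(piv(q)+200*d),165]))
    k0=k; print('start dir deg world',np.degrees(np.arctan2(*(k-pv)[1::-1])))
E
python3 fit.py
```

```text
[ 0.51340377  0.11508687 -0.19696992] -11.285544993129786 [[ 2.2 -0.2]
 [ 0.3 -0.5]
 [-0.1  0.5]
 [-1.9  0.7]
 [-0.8 -1.3]
 [-0.3 -0.3]
 [ 0.4  0.5]
 [ 0.3  0.4]]
knob [0.60186895 0.15775455 0.186     ] [0.6012356  0.15713195 0.144     ] pivot [0.40947074 0.09503878 0.139     ] [0.41188069 0.09631643 0.144     ] dist 0.202361891744756
plate [0.43498754 0.04405944 0.133     ] pin top px [0.43412806 0.04184471 0.153     ] [0.43348232 0.03872178 0.147     ]
q 0.4957680081022829 dir -30.347916950437018 piv [0.34081386 0.12776916 0.        ] knob [ 0.4902959  -0.00510341  0.165     ]
start dir deg world 18.054340039162664
```

```bash
sed -i 's/(379,68)),((90,-115/(391,66)),((90,-115/' fit.py; python3 fit.py; python3 - <<'E'
from h import *
s=.64
print('scope base',onz('side0',468*s,480*s,.02),'stage',onz('side0',480*s,415*s,.12),onz('side0',545*s,490*s,.12),'eyepiece',onz('side0',480*s,280*s,.35),onz('scene0',590*s,105*s,.35))
E
```

```text
[ 0.51458344  0.11439201 -0.20900402] -11.975048319803514 [[ 0.7  0.5]
 [ 0.4 -0.1]
 [-0.2  0.3]
 [-0.9  0.4]
 [-0.6 -1.6]
 [-0.  -0.3]
 [ 0.4  0.5]
 [ 0.3  0.2]]
knob [0.60186895 0.15775455 0.186     ] [0.6012356  0.15713195 0.144     ] pivot [0.41041668 0.09559608 0.139     ] [0.41188069 0.09631643 0.144     ] dist 0.20128995320511286
plate [0.43531815 0.04431337 0.133     ] pin top px [0.43412806 0.04184471 0.153     ] [0.43348232 0.03872178 0.147     ]
q 0.4957680081022829 dir -30.347916950437018 piv [0.34215863 0.12915029 0.        ] knob [ 0.49003089 -0.00551149  0.165     ]
start dir deg world 17.986965219946654
scope base [ 0.54149193 -0.09324966  0.02      ] stage [ 0.56627003 -0.06193904  0.12      ] [ 0.58740668 -0.20998285  0.12      ] eyepiece [ 0.55381423 -0.03952802  0.35      ] [ 0.69323744 -0.22867433  0.35      ]
```

Request:
move_arm(
  moves=[
    [[0.04,0.05,0.02,0,100],[0.08,0.1,0.03,0,100],[0.12,0.14,0.03,0,100],[0.16,0.18,0.03,0,100],[0.19,0.22,0.03,0,100]],
  ],
)

```text
clock: 0.72
eef_pos: [0.3364, -0.2567, 0.261]
tool_rot: [0.989, 0.147, -0.0, -0.0]
ft_force: [0.2, -0.7, -0.2]
grip_width: 0.0853
grasp_force: 0.0
```

```bash
python3 -c "
from h import *
o=monitor.get_obs();print(o['joint_pos'],o['eef_pos'],o['tool_rot'])"
```

```text
[-6.51994087e-01  7.60312912e-02 -1.15432941e-01  1.37950938e+00
  1.48071226e-04  2.19406902e+00] [ 0.3363935  -0.25673135  0.26104661] [ 9.89102630e-01  1.47227627e-01 -8.67656274e-06 -1.15168146e-04]
```

```bash
python3 - <<'E'
from h import *
s=.64
def tri(a,b):
    (e,d),(g,h)=ray(*load('side0'),*a),ray(*load('scene0'),*b)
    t=np.linalg.lstsq(np.c_[d,-h],g-e,rcond=None)[0];A=e+d*t[0];B=g+h*t[1];return A.round(3),B.round(3)
for a in((485,280),(512,315)):
  for b in((628,68),(660,68)): print(tri((a[0]*s,a[1]*s),(b[0]*s,b[1]*s)))
E
```

```text
(array([ 0.507, -0.129,  0.428]), array([ 0.508, -0.128,  0.43 ]))
(array([ 0.494, -0.152,  0.449]), array([ 0.482, -0.161,  0.43 ]))
(array([ 0.523, -0.167,  0.405]), array([ 0.537, -0.155,  0.426]))
(array([ 0.508, -0.189,  0.427]), array([ 0.508, -0.189,  0.427]))
```

Request:
move_arm(
  moves=[
    [[0.02,0.06,0.02,10,100],[0.04,0.12,0.03,20,100],[0.06,0.18,0.03,30,100],[0.08,0.24,0.03,40,100],[0.1,0.3,0.03,50,100]],
  ],
)

```text
clock: 1.35
eef_pos: [0.433, 0.0365, 0.2912]
tool_rot: [0.833, 0.554, -0.0, 0.0]
ft_force: [1.2, -0.9, -0.7]
grip_width: 0.0854
grasp_force: 0.0
```

Request:
move_arm(
  moves=[
    [[0.02,0.02,0,10,100],[0.04,0.04,0,20,100],[0.06,0.06,0,30,100],[0.07,0.07,0,40,100],[0.07,0.07,0,50,100]],
  ],
)

```text
clock: 1.98
eef_pos: [0.5032, 0.1053, 0.2902]
tool_rot: [0.52, 0.854, -0.001, -0.001]
ft_force: [-0.4, -0.8, -0.5]
grip_width: 0.0854
grasp_force: 0.0
```

Request:
move_arm(
  moves=[
    [[0,0,0,10,100],[0,0,0,20,100],[0,0,0,30,100],[0,0,0,40,100],[0,0,0,50,100]],
  ],
)

```text
clock: 2.6
eef_pos: [0.5026, 0.1044, 0.2907]
tool_rot: [0.111, 0.994, -0.0, -0.001]
ft_force: [0.4, -0.3, -1.0]
grip_width: 0.0855
grasp_force: 0.0
```

Request:
move_arm(
  moves=[
    [[0,0,0,10,100],[0,0,0,20,100],[0,0,0,30,100],[0,0,0,31,100],[0,0,0,31,100]],
  ],
)

```text
clock: 3.22
eef_pos: [0.5028, 0.1044, 0.291]
tool_rot: [-0.154, 0.988, -0.0, -0.0]
ft_force: [-0.0, -0.2, -0.6]
grip_width: 0.0853
grasp_force: 0.0
```

```bash
python3 - <<'E'
from h import *
o,c=snap('wrist','w1');print(o['joint_pos'],o['eef_pos'],R.from_quat(o['tool_rot']).as_matrix()[:,0],c['hand_eye'])
for P in([.602,.158,.186],[.602,.158,.144],[.4344,.042,.153],[.4353,.0443,.133]):print(proj('w1',P))
cv2.imwrite('pics/w1b.png',cv2.resize(cv2.imread('pics/w1.png'),(800,600),interpolation=cv2.INTER_CUBIC))
E
```

```text
[ 2.04806284e-01  2.51855790e-01  1.73837280e-01  1.49342765e+00
 -1.06449553e-05 -1.05262371e-01] [0.50276959 0.10443136 0.29100746] [-9.52312417e-01 -3.05123976e-01  6.47356366e-04] [[ 7.29667930e-04  9.62757630e-01  2.70364964e-01  6.89380576e-02]
 [ 9.99999727e-01 -6.72041656e-04 -3.05714535e-04  4.47001496e-04]
 [-1.12632483e-04  2.70365113e-01 -9.62757858e-01 -1.43125856e-01]
 [ 0.00000000e+00  0.00000000e+00  0.00000000e+00  1.00000000e+00]]
[279.13019072 311.01655323]
[276.39986632 285.71847474]
[210.59539551  86.63412725]
[215.89214494  89.71502605]
```

View pics/w1b.png

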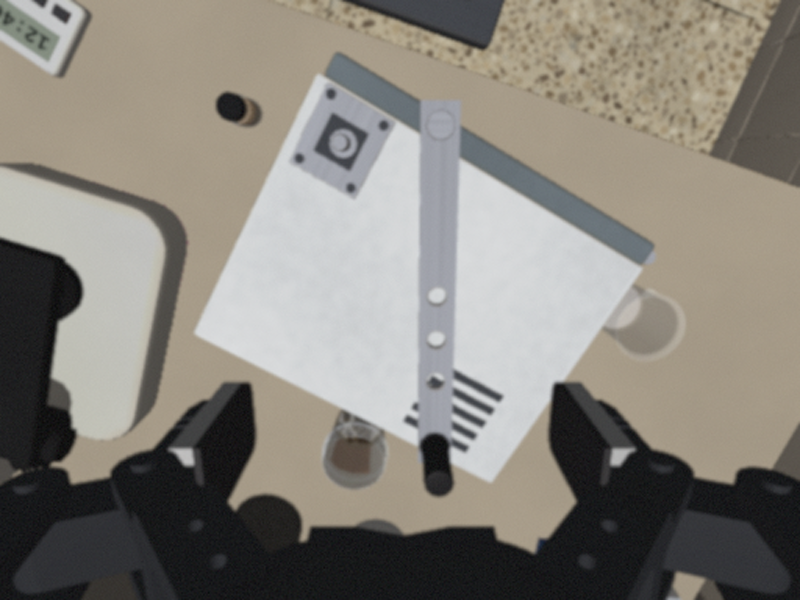

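Knob top at (437,485), within a pixel of the prediction. Pin disc about (342,143), pivot screw (441,125). Next is a crop of the pin.

```bash
python3 - <<'E'
from h import *
a=cv2.imread('pics/w1.png')[45:135,180:300]
cv2.imwrite('pics/cw.png',cv2.resize(a,None,fx=6,fy=6,interpolation=cv2.INTER_CUBIC))
E
```

```text
(no output)
```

View pics/cw.png

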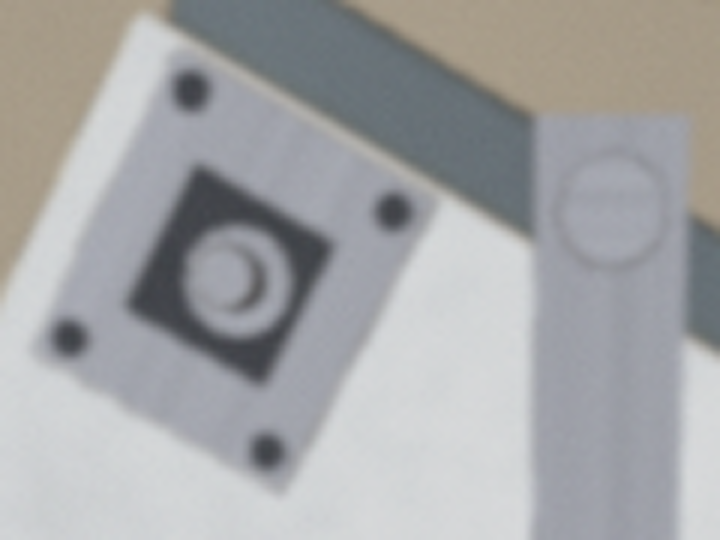

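```bash
python3 - <<'E'
from fit import *
cw=lambda u,v:(180+(u+.5)/6-.5,45+(v+.5)/6-.5)
L=[(191,91),(394,212),(267,452),(68,338)]
H=np.array([onz('w1',*cw(*l),.133) for l in L]);print('plate',H.mean(0),H[1]-H[0])
h=H[0]-H[1];print('cab yaw from holes',np.degrees(np.arctan2(h[1],h[0])), np.degrees(np.arctan2(*(H[1]-H[2])[1::-1])),np.degrees(np.arctan2(*(H[0]-H[3])[1::-1])))
for u,v in[(219,277),(222,278)]:print('pintop',onz('w1',*cw(u,v),.153))
for u,v in[(238,282)]:print('ring',onz('w1',*cw(u,v),.133),onz('w1',*cw(u,v),.135))
s=.64
pv=onz('w1',*cw(612,210),.144);print('pivot',pv)
w=lambda u,v:((u+.5)*s-.5,(v+.5)*s-.5)
for u,v in[(437,296),(436,339),(436,381)]:
    x=onz('w1',*w(u,v),.1415);print('hole',x,np.hypot(*(x-pv)[:2]))
x=onz('w1',*w(437,484),.186);print('knob',x,np.hypot(*(x-pv)[:2]),np.degrees(np.arctan2(*(x-pv)[1::-1])))
for u,v in[(195,333),(492,481)]:print('roof back corner',onz('w1',*w(u,v),.13),W(p,(90,-115,130)),W(p,(90,115,130)))
E
```

```text
plate [0.43542014 0.04619769 0.133     ] [0.00696344 0.03346499 0.        ]
cab yaw from holes -101.75445449325524 168.12658807582696 167.9701028163386
pintop [0.43617032 0.04730742 0.153     ]
pintop [0.43617057 0.04774669 0.153     ]
ring [0.43592308 0.04763761 0.133     ] [0.43593072 0.04787804 0.135     ]
pivot [0.40997486 0.09753504 0.144     ]
hole [0.50386845 0.12794666 0.1415    ] 0.0986958648060709
hole [0.53041353 0.13637709 0.1415    ] 0.12654714040578988
hole [0.55746165 0.14562849 0.1415    ] 0.15513006061416365
knob [0.60046626 0.15782903 0.186     ] 0.1998057562873064 17.563527661914225
roof back corner [ 0.57807484 -0.01194139  0.13      ] [ 0.57876401 -0.01677908  0.13      ] [0.62648572 0.20821567 0.13      ]
roof back corner [0.62308888 0.21093589 0.13      ] [ 0.57876401 -0.01677908  0.13      ] [0.62648572 0.20821567 0.13      ]
```

Request:
move_arm(
  moves=[
    [[0.04,0.02,0,0,100],[0.08,0.043,0,0,100],[0.098,0.053,0,0,100],[0.098,0.053,-0.04,0,100],[0.098,0.053,-0.08,0,100]],
  ],
)

```text
clock: 3.9
eef_pos: [0.6016, 0.1578, 0.2103]
tool_rot: [-0.155, 0.988, 0.0, 0.001]
ft_force: [-0.2, -0.1, -0.3]
grip_width: 0.0853
grasp_force: 0.0
```

Request:
move_arm(
  moves=[
    [[0,0,-0.03,0,100],[0,0,-0.055,0,60],[0,0,-0.058,0,40],[0,0,-0.058,0,30],[0,0,-0.058,0,30]],
  ],
)

```text
clock: 4.53
eef_pos: [0.6019, 0.1577, 0.1549]
tool_rot: [-0.155, 0.988, 0.0, 0.001]
ft_force: [-0.1, -0.4, 1.0]
grip_width: 0.0252
grasp_force: 0.0
```

```bash
cat > plan.py <<'E'
from h import *
from scipy.optimize import brentq
yaw=np.radians(-12.0);c,s=np.cos(yaw),np.sin(yaw);M=np.array([[c,-s],[s,c]])
pv0=np.array([.4100,.0975]);hinge=pv0+M@[0,.155]
piv=lambda q:hinge+M@(.155*np.array([-np.sin(q),-np.cos(q)]))
def grip(q,ang,th,hg=.033):  # world ang
    d=np.array([np.cos(ang),np.sin(ang)]);return np.r_[piv(q)+d*(.2*np.cos(th)-hg*np.sin(th)),.139+.2*np.sin(th)+hg*np.cos(th)-.019]
def over(pin,th,r=.126):
    q=brentq(lambda q:np.hypot(*(pin-piv(q)))-r*np.cos(th)+.0*th,.1,.95);d=pin-piv(q);return q,np.arctan2(d[1],d[0])
def inv(xy,th,hg=.033): # door q, angle from grip xy
    L=.2*np.cos(th)-hg*np.sin(th);f=lambda q:np.hypot(*(xy-piv(q)))-L
    qs=np.linspace(-.02,.95,400);v=[f(q) for q in qs]
    for i in range(399):
        if v[i]*v[i+1]<=0:
            q=brentq(f,qs[i],qs[i+1]);d=xy-piv(q);return q,np.arctan2(d[1],d[0])
pin=np.array([.4360,.0476])
E
python3 - <<'E'
from plan import *
o=monitor.get_obs();print(o['eef_pos'],o['grip_width'])
print('start',grip(0,np.radians(17.6),0))
for th in(.25,.2,.15,.12,.08,.04,0):
    q,a=over(pin,th);print(th,q,np.degrees(a),grip(q,a,th))
# path: lift th=.2; open first, then swing
q1,a1=over(pin,.2)
for t in np.linspace(0,1,13):
    q=q1*min(1,t*1.3);a=np.radians(17.6)+(a1-np.radians(17.6))*t
    d=np.array([np.cos(a),np.sin(a)]);r=pin-piv(q);print(round(t,2),round(q,3),np.degrees(a).round(1),grip(q,a,.2).round(4),'along',(r@d).round(3),'off',(d[0]*r[1]-d[1]*r[0]).round(3))
E
```

```text
[0.60190255 0.15768261 0.15494647] 0.025219991834982268
start [0.60063813 0.15797398 0.153     ]
0.25 0.47111341181688293 -41.593055255814626 [0.48351661 0.00542308 0.2014549 ]
0.2 0.4801881751467642 -41.566406003610375 [0.48535704 0.00383049 0.19207606]
0.15 0.4872677670426137 -41.550106857585824 [0.48706738 0.00233972 0.18251707]
0.12 0.4905510898778175 -41.54385200332365 [0.48803014 0.00149658 0.17670513]
0.08 0.49379796124967495 -41.53846579728226 [4.89238678e-01 4.34640110e-04 1.68877395e-01]
0.04 0.49574804856814214 -41.535608860745164 [ 0.49036012 -0.00055403  0.16097147]
0 0.496398406995123 -41.53471870238721 [ 0.491393   -0.00146746  0.153     ]
0.0 0.0 17.6 [0.5906 0.1548 0.1921] along 0.01 off -0.055
0.08 0.052 12.7 [0.587  0.1409 0.1921] along 0.022 off -0.058
0.17 0.104 7.7 [0.5822 0.1272 0.1921] along 0.034 off -0.059
0.25 0.156 2.8 [0.5761 0.1136 0.1921] along 0.046 off -0.059
0.33 0.208 -2.1 [0.5687 0.1004 0.1921] along 0.059 off -0.058
0.42 0.26 -7.1 [0.5601 0.0876 0.1921] along 0.071 off -0.055
0.5 0.312 -12.0 [0.5503 0.0754 0.1921] along 0.083 off -0.051
0.58 0.364 -16.9 [0.5394 0.0638 0.1921] along 0.095 off -0.046
0.67 0.416 -21.8 [0.5273 0.053  0.1921] along 0.107 off -0.039
0.75 0.468 -26.8 [0.5142 0.043  0.1921] along 0.118 off -0.031
0.83 0.48 -31.7 [0.5048 0.03   0.1921] along 0.122 off -0.021
0.92 0.48 -36.6 [0.4956 0.0165 0.1921] along 0.123 off -0.011
1.0 0.48 -41.6 [0.4854 0.0038 0.1921] along 0.123 off 0.0
```

Request:
move_arm(
  moves=[
    [[0,0,0,0,10],[0,0,0,0,10],[0,0,0,0,10],[0,0,0,0,10]],
  ],
)

```text
clock: 5.03
eef_pos: [0.6018, 0.1577, 0.1539]
tool_rot: [-0.155, 0.988, 0.0, 0.001]
ft_force: [3.2, 0.4, 2.4]
grip_width: 0.0162
grasp_force: 58.5
```

Request:
move_arm(
  moves=[
    [[-0.002,-0.001,0.008,0,10],[-0.004,-0.0015,0.016,0,10],[-0.006,-0.002,0.024,0,10],[-0.0085,-0.0028,0.032,0,10],[-0.011,-0.0035,0.039,0,10]],
  ],
)

```text
clock: 5.65
eef_pos: [0.5898, 0.154, 0.193]
tool_rot: [-0.155, 0.988, 0.0, 0.0]
ft_force: [2.4, 1.2, -2.1]
grip_width: 0.016
grasp_force: 58.6
```

```bash
python3 - <<'E'
from h import *
o=monitor.get_obs();print(o)
a=[snap(n,n+'2') for n in('side','wrist')]
x=cv2.imread('pics/side2.png')[150:310,180:340];y=cv2.imread('pics/wrist2.png')
cv2.imwrite('pics/m2.png',np.hstack([cv2.resize(x,(390,390),interpolation=cv2.INTER_CUBIC),cv2.resize(y,(408,390)) if 0 else cv2.resize(y[:,66:446],(390,390))]))
E
```

```text
{'clock': 5.65, 'joint_pos': array([ 2.55304659e-01,  4.76846939e-01,  2.47747957e-01,  1.34142366e+00,
        7.84872391e-05, -5.68686507e-02]), 'joint_vel': array([-0.00052578, -0.06836428,  0.03744958,  0.10418409,  0.00142609,
        0.00144324]), 'tau': array([ -0.25585916, -48.94402027,  24.45074737,   1.36292014,
        -0.17101934,  -0.06037834]), 'eef_pos': array([0.5897532 , 0.1539503 , 0.19297467]), 'tool_rot': array([-1.55453639e-01,  9.87843179e-01,  5.26058300e-05,  1.32284614e-04]), 'ft_force': array([ 2.37335022,  1.22549411, -2.10728191]), 'ft_torque': array([ 0.36307336, -0.98469301, -0.08876869]), 'grasp_force': 58.599815368652344, 'grip_width': 0.016037239560892053}
```

View pics/m2.png

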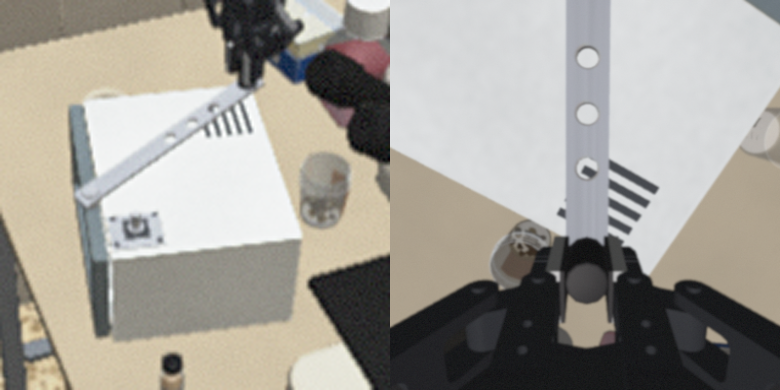

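Stay lifted and firmly gripped, with the roof clear below it. Now I'll swing it and push the door open.

Request:
move_arm(
  moves=[
    [[-0.0036,-0.0139,0,-4.9,10],[-0.0084,-0.0276,0,-9.9,10],[-0.0145,-0.0412,0,-14.8,10],[-0.0219,-0.0544,0,-19.7,10],[-0.0305,-0.0672,0,-24.7,10]],
  ],
)

```text
clock: 6.38
eef_pos: [0.5597, 0.0861, 0.1925]
tool_rot: [0.061, 0.998, -0.0, 0.001]
ft_force: [2.9, 0.5, -1.6]
grip_width: 0.0162
grasp_force: 58.7
```

Request:
move_arm(
  moves=[
    [[-0.0098,-0.0122,0,-4.9,10],[-0.0207,-0.0238,0,-9.8,10],[-0.0328,-0.0346,0,-14.7,10],[-0.0459,-0.0446,0,-19.7,10],[-0.0553,-0.0576,0,-24.6,10]],
  ],
)

```text
clock: 7.0
eef_pos: [0.504, 0.0282, 0.1926]
tool_rot: [0.272, 0.962, -0.001, 0.001]
ft_force: [3.6, -1.0, -1.6]
grip_width: 0.0162
grasp_force: 58.7
```

```bash
python3 - <<'E'
from plan import *
o,c=snap('wrist','w3');print(o['eef_pos'],R.from_quat(o['tool_rot']).as_euler('xyz',degrees=True),o['ft_force'],o['grip_width'],grip(.48,np.radians(-31.7),.2,.035),np.degrees(inv(o['eef_pos'][:2],.2,.035)))
print(proj('w3',[*pin,.153]))
a=cv2.imread('pics/w3.png');cv2.imwrite('pics/w3b.png',cv2.resize(a,(800,600),interpolation=cv2.INTER_CUBIC))
E
```

```text
[0.50395387 0.02824603 0.19258552] [-1.79955319e+02  9.45135491e-02  1.48406044e+02] [ 3.60729352 -1.00147417 -1.63625622] 0.016212375431208535 [0.50448432 0.03016885 0.1940362 ] [ 27.2901003  -32.25700626]
[222.73361678 107.21275181]
```

View pics/w3b.png

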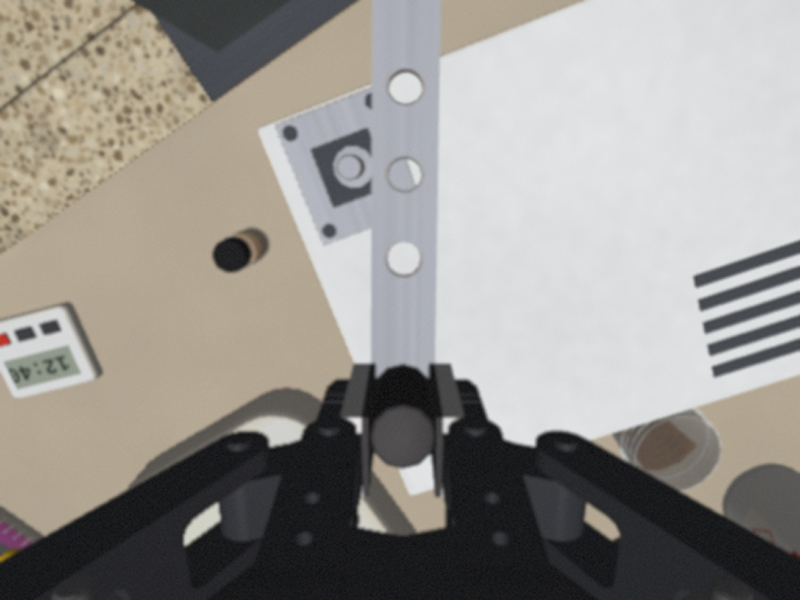

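Pin top at (349,166), predicted (348,167). Middle hole at (404,173). Refining from this view.

```bash
python3 - <<'E'
from plan import *
o,c=load('w3');s=.64;w=lambda u,v:((u+.5)*s-.5,(v+.5)*s-.5)
hg=.034;th=.197
P=onz('w3',*w(349,166),.153);print('pin',P)
t=o['eef_pos'][:2]
hs=[onz('w3',*w(u,v),.1415+r*np.sin(th)) for (u,v),r in zip([(405,87),(404,173),(403.5,258)],[.098,.126,.154])]
for h in hs: print('hole',h,'to tcp',np.hypot(*(h[:2]-t)))
d=hs[0]-hs[2];print('dir',np.degrees(np.arctan2(-d[1],-d[0])),np.hypot(*d[:2]))
q,a=inv(t,th,hg);D=np.array([np.cos(a),np.sin(a)]);print('model hole',piv(q)+.126*np.cos(th)*D,q,np.degrees(a))
for pp in(pin,P[:2]):
  for T in(.197,.15,.12,.1,.08,.04,0):
    q,a=over(pp,T);g=grip(q,a,T,hg);print(T,round(q,3),np.degrees(a).round(1),g.round(4),(g-o['eef_pos']).round(4))
E
```

```text
pin [0.43561223 0.04815015 0.153     ]
hole [0.42470697 0.07811269 0.16068137] to tcp 0.09363095566667724
hole [0.44768879 0.06363039 0.16616176] to tcp 0.06646662733332132
hole [0.47103783 0.04911071 0.17164215] to tcp 0.03897179102166987
dir -32.04554664976584 0.054659528565595895
model hole [0.44822258 0.06344079] 0.47901314014408003 -32.272735624299465
0.197 0.481 -41.6 [0.4853 0.0039 0.1925] [-0.0186 -0.0244 -0.0001]
0.15 0.487 -41.6 [0.487  0.0024 0.1835] [-0.017  -0.0258 -0.0091]
0.12 0.491 -41.5 [0.4879 0.0016 0.1777] [-0.016  -0.0267 -0.0149]
0.1 0.492 -41.5 [0.4886 0.001  0.1738] [-0.0154 -0.0272 -0.0188]
0.08 0.494 -41.5 [0.4892 0.0005 0.1699] [-0.0148 -0.0278 -0.0227]
0.04 0.496 -41.5 [ 0.4903 -0.0005  0.162 ] [-0.0136 -0.0288 -0.0306]
0 0.496 -41.5 [ 0.4914 -0.0015  0.154 ] [-0.0126 -0.0297 -0.0386]
0.197 0.485 -41.5 [0.485  0.0045 0.1925] [-0.019  -0.0238 -0.0001]
0.15 0.491 -41.5 [0.4866 0.0031 0.1835] [-0.0173 -0.0252 -0.0091]
0.12 0.495 -41.5 [0.4876 0.0022 0.1777] [-0.0163 -0.026  -0.0149]
0.1 0.497 -41.5 [0.4882 0.0016 0.1738] [-0.0157 -0.0266 -0.0188]
0.08 0.498 -41.5 [0.4889 0.0011 0.1699] [-0.0151 -0.0271 -0.0227]
0.04 0.5 -41.5 [4.90e-01 1.00e-04 1.62e-01] [-0.0139 -0.0282 -0.0306]
0 0.501 -41.5 [ 0.4911 -0.0008  0.154 ] [-0.0129 -0.0291 -0.0386]
```

Request:
move_arm(
  moves=[
    [[-0.005,-0.007,0,-3,10],[-0.01,-0.014,0,-6,10],[-0.0155,-0.02,0,-8,10],[-0.0185,-0.0242,0,-9.5,10],[-0.0168,-0.0257,-0.012,-9.5,10]],
  ],
)

```text
clock: 7.68
eef_pos: [0.488, 0.0033, 0.1812]
tool_rot: [0.349, 0.937, 0.001, 0.001]
ft_force: [3.8, -3.3, 2.2]
grip_width: 0.0165
grasp_force: 59.1
```

```bash
python3 - <<'E'
from plan import *
o,c=snap('wrist','w4');print(o['eef_pos'],R.from_quat(o['tool_rot']).as_euler('xyz',degrees=True),o['ft_force'],o['grip_width'])
u=proj('w4',[.4358,.0479,.153]);print(u)
a=cv2.imread('pics/w4.png')[60:180,180:340];cv2.imwrite('pics/w4b.png',cv2.resize(a,None,fx=5,fy=5,interpolation=cv2.INTER_CUBIC))
E
```

```text
[0.48801424 0.00332578 0.18116652] [1.79892276e+02 9.61014242e-02 1.39091850e+02] [ 3.76136283 -3.26585269  2.18051525] 0.0164732369067683
[256.18950884 106.1088242 ]
```

View pics/w4b.png

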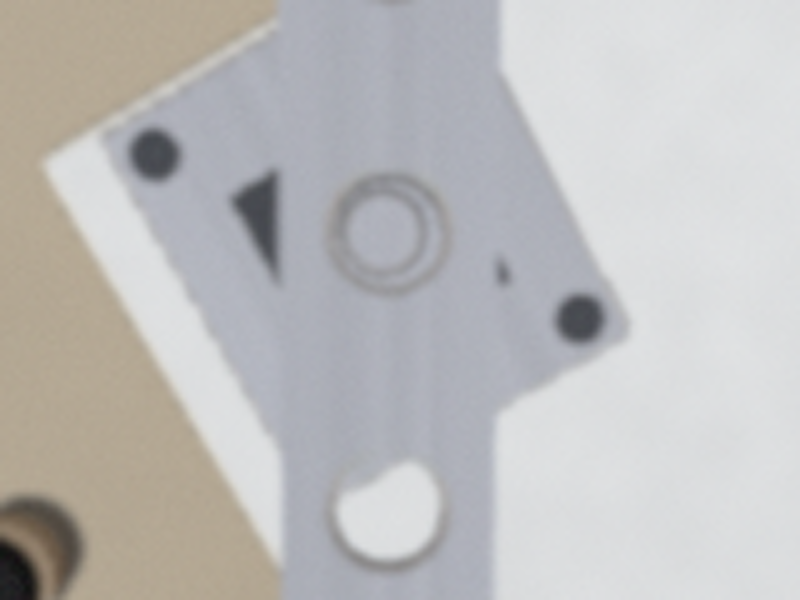

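Pin top disc at (382,233) inside the hole rim centred at (389,234); checking the parallax.

```bash
python3 - <<'E'
from plan import *
w=lambda u,v:(180+(u+.5)/5-.5,60+(v+.5)/5-.5)
th=.137
P=onz('w4',*w(382,233),.153)[:2];H=onz('w4',*w(389.5,233.5),.144+.126*np.sin(th))[:2]
H2=onz('w4',*w(388,516),.144+.154*np.sin(th))[:2]
d=(H2-H);print('dir',np.degrees(np.arctan2(d[1],d[0])),np.hypot(*d));d/=np.hypot(*d)
n=np.array([-d[1],d[0]])
Hm=H+d*.0025*0+d*0.0025*np.sin(th) # shift from top face to mid plane
e=P-Hm;print('pin',P,'hole',Hm,'need shift xy',e,'along',e@d,'across',e@n)
o,c=load('w4');t=o['eef_pos'][:2];print('tcp',t,'dist hole-tcp',np.hypot(*(t-Hm)))
for pp in (P,):
  for T in(.137,.1,.07,.04,0):
    q,a=over(pp,T);g=grip(q,a,T,.034);print(T,round(q,3),np.degrees(a).round(1),g.round(4),(g-o['eef_pos']).round(4))
E
```

```text
dir -41.185426859509796 0.027649485285866783
pin [0.43577004 0.04779536] hole [0.43652852 0.04812973] need shift xy [-0.00075847 -0.00033437] along -0.0003506353928256981 across -0.0007510920681544691
tcp [0.48801424 0.00332578] dist hole-tcp 0.06825080649917914
0.137 0.491 -41.5 [0.4872 0.0023 0.181 ] [-0.0009 -0.0011 -0.0002]
0.1 0.494 -41.5 [0.4883 0.0012 0.1738] [ 0.0003 -0.0021 -0.0074]
0.07 0.496 -41.5 [4.892e-01 4.000e-04 1.679e-01] [ 0.0012 -0.0029 -0.0133]
0.04 0.498 -41.5 [ 4.901e-01 -3.000e-04  1.620e-01] [ 0.0021 -0.0037 -0.0192]
0 0.498 -41.5 [ 0.4912 -0.0013  0.154 ] [ 0.0031 -0.0046 -0.0272]
```

Request:
move_arm(
  moves=[
    [[-0.0009,-0.0011,0,-0.3,10],[-0.0009,-0.0011,0,-0.3,10],[-0.0003,-0.0016,-0.0035,-0.3,10],[0,-0.0018,-0.0055,-0.3,10],[0,-0.0018,-0.0055,-0.3,10]],
  ],
)

```text
clock: 8.35
eef_pos: [0.4874, 0.0017, 0.1747]
tool_rot: [0.352, 0.936, 0.0, -0.0]
ft_force: [2.5, -1.7, 2.1]
grip_width: 0.0164
grasp_force: 59.1
```

Request:
move_arm(
  moves=[
    [[0.0002,-0.0002,-0.001,0,10],[0.0003,-0.0003,-0.002,0,10],[0.0003,-0.0003,-0.002,0,10]],
  ],
)

```text
clock: 8.72
eef_pos: [0.4877, 0.0014, 0.1729]
tool_rot: [0.352, 0.936, 0.0, 0.0]
ft_force: [2.2, -1.5, 2.8]
grip_width: 0.0162
grasp_force: 59.2
```

Underside is now about 2 mm below the pin's top with only 2–3 N, so it looks entered. Lowering on.

Request:
move_arm(
  moves=[
    [[0.0005,-0.0005,-0.001,0,10],[0.0008,-0.0007,-0.002,0,10],[0.001,-0.0009,-0.003,0,10],[0.0012,-0.001,-0.004,0,10]],
  ],
)

```text
clock: 9.22
eef_pos: [0.4887, 0.0003, 0.1686]
tool_rot: [0.352, 0.936, -0.0, -0.0]
ft_force: [2.8, -0.6, 2.0]
grip_width: 0.0163
grasp_force: 58.9
```

Request:
move_arm(
  moves=[
    [[0.0002,-0.0002,-0.002,0,10],[0.0005,-0.0004,-0.004,0,10],[0.0008,-0.0007,-0.006,0,10],[0.0011,-0.001,-0.008,0,10]],
  ],
)

```text
clock: 9.72
eef_pos: [0.4899, -0.0007, 0.1606]
tool_rot: [0.352, 0.936, -0.0, 0.0]
ft_force: [3.3, -2.2, 0.4]
grip_width: 0.0164
grasp_force: 58.9
```

Request:
move_arm(
  moves=[
    [[0.0003,-0.0002,-0.002,0,10],[0.0006,-0.0004,-0.004,0,10],[0.0008,-0.0005,-0.0055,0,10],[0.0009,-0.0006,-0.0065,0,10],[0.0009,-0.0006,-0.0068,0,10]],
  ],
)

```text
clock: 10.35
eef_pos: [0.491, -0.0013, 0.1542]
tool_rot: [0.352, 0.936, 0.0, 0.0]
ft_force: [3.1, -2.3, 4.2]
grip_width: 0.0162
grasp_force: 59.1
```

```bash
python3 - <<'E'
from plan import *
o,c=snap('wrist','w5');print(o['eef_pos'],o['ft_force'],o['ft_torque'])
a=cv2.imread('pics/w5.png')
cv2.imwrite('pics/w5b.png',cv2.resize(a,(800,600),interpolation=cv2.INTER_CUBIC))
E
```

```text
[ 0.49099161 -0.00125923  0.15419274] [ 3.08740166 -2.27391152  4.24864116] [-0.15330899 -0.16831422 -0.04196597]
```

View pics/w5b.png

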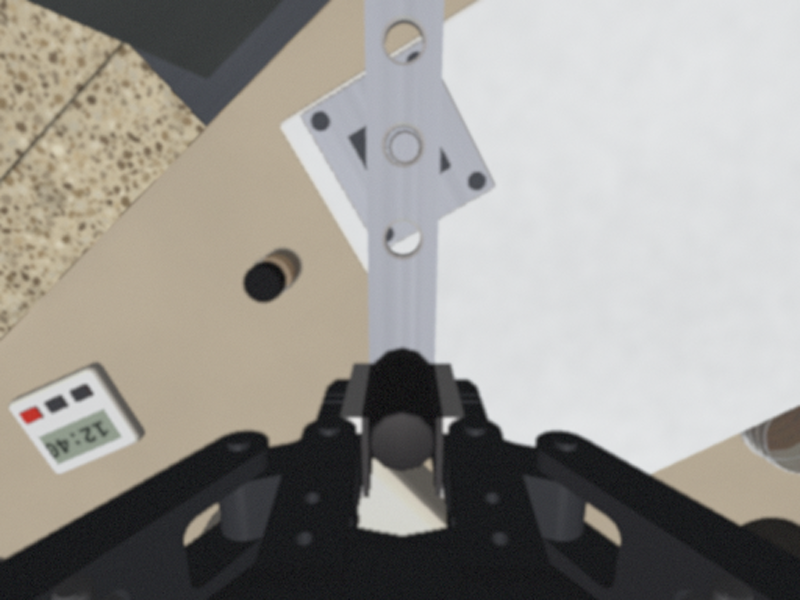

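Pin at (404,147) stands through the middle hole and the bar is level at 4 N. Releasing and rising.

Request:
move_arm(
  moves=[
    [[0,0,0,0,25],[0,0,0,0,40],[0,0,0,0,45],[0,0,0,0,45]],
  ],
)

```text
clock: 10.9
eef_pos: [0.4905, -0.0011, 0.1537]
tool_rot: [0.352, 0.936, -0.0, -0.0]
ft_force: [-0.1, -0.5, -0.3]
grip_width: 0.0388
grasp_force: 0.0
```

Request:
move_arm(
  moves=[
    [[0,0,0.02,0,45],[0,0,0.04,0,45],[0,0,0.06,0,45],[0,0,0.07,0,45],[0,0,0.07,0,45]],
  ],
)

```text
clock: 11.52
eef_pos: [0.4912, -0.0012, 0.2245]
tool_rot: [0.352, 0.936, 0.0, 0.001]
ft_force: [-0.9, 0.6, 0.2]
grip_width: 0.0383
grasp_force: 0.0
```

```bash
python3 - <<'E'
from plan import *
o,c=snap('wrist','w6');snap('side','s6')
print(o['eef_pos'],o['ft_force'],proj('w6',[.4358,.0479,.153]),proj('w6',[*grip(.498,np.radians(-41.5),0)[:2],.186]),proj('s6',[*grip(.498,np.radians(-41.5),0)[:2],.186]))
a=cv2.imread('pics/w6.png')[:,66:446];b=cv2.imread('pics/s6.png')[150:310,160:320]
cv2.imwrite('pics/m6.png',np.hstack([cv2.resize(x,(400,400),interpolation=cv2.INTER_CUBIC) for x in(a,b)]))
E
```

```text
[ 0.49117654 -0.00120049  0.22446231] [-0.87418117  0.61201414  0.22026659] [257.81993717  97.35004227] [257.18254493 222.86251216] [266.58144816 234.75326113]
```

View pics/m6.png

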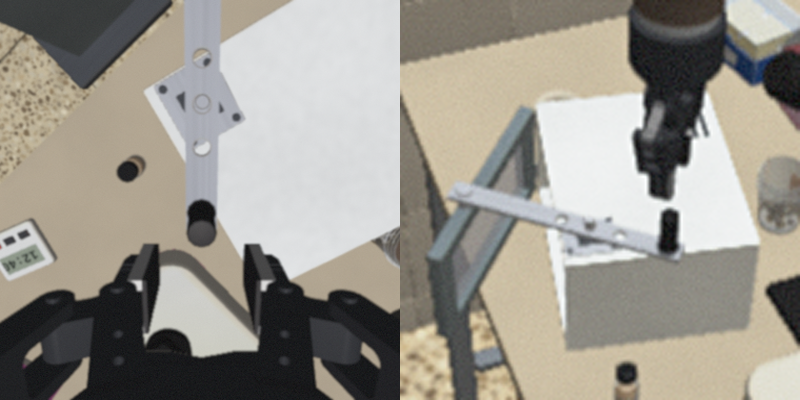

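The stay holds the door open, level to image precision. A light press on the knob's top will confirm it is fully down.

Request:
move_arm(
  moves=[
    [[0,0,0,0,0],[0,0,0,0,0],[0,0,0,0,0],[0,0,-0.018,0,0],[0,0,-0.035,0,0]],
  ],
)

```text
clock: 12.25
eef_pos: [0.4909, -0.0012, 0.1887]
tool_rot: [0.352, 0.936, 0.0, 0.0]
ft_force: [-0.1, 0.3, -0.4]
grip_width: 0.0001
grasp_force: 0.0
```

Request:
move_arm(
  moves=[
    [[0,0,-0.001,0,0],[0,0,-0.002,0,0],[0,0,-0.002,0,0]],
  ],
)

```text
clock: 12.62
eef_pos: [0.4913, -0.0012, 0.1877]
tool_rot: [0.352, 0.936, 0.0, 0.001]
ft_force: [-0.1, 0.2, 0.6]
grip_width: -0.0004
grasp_force: 0.0
```

Request:
move_arm(
  moves=[
    [[0,0,-0.0008,0,0],[0,0,-0.0015,0,0],[0,0,-0.0015,0,0]],
  ],
)

```text
clock: 13.0
eef_pos: [0.4908, -0.0012, 0.1855]
tool_rot: [0.352, 0.936, 0.0, 0.0]
ft_force: [0.5, 0.5, -0.1]
grip_width: -0.0001
grasp_force: 0.0
```

Request:
move_arm(
  moves=[
    [[0,0,-0.0005,0,0],[0,0,-0.001,0,0],[0,0,-0.001,0,0]],
  ],
)

```text
clock: 13.38
eef_pos: [0.4909, -0.0012, 0.1846]
tool_rot: [0.352, 0.936, 0.0, 0.0]
ft_force: [-0.7, 0.2, 0.3]
grip_width: -0.0005
grasp_force: 0.4
```

Request:
move_arm(
  moves=[
    [[0,0,-0.0005,0,0],[0,0,-0.001,0,0],[0,0,-0.001,0,0]],
  ],
)

```text
clock: 13.75
eef_pos: [0.4911, -0.0013, 0.1837]
tool_rot: [0.352, 0.936, 0.0, 0.0]
ft_force: [-0.0, -0.8, 1.8]
grip_width: 0.0001
grasp_force: 0.9
```

Request:
move_arm(
  moves=[
    [[0,0,-0.0005,0,0],[0,0,-0.001,0,0],[0,0,-0.001,0,0]],
  ],
)

```text
clock: 14.12
eef_pos: [0.4912, -0.0014, 0.1827]
tool_rot: [0.352, 0.936, -0.0, 0.0]
ft_force: [1.5, -0.8, 2.3]
grip_width: 0.0003
grasp_force: 1.1
```

Request:
move_arm(
  moves=[
    [[0,0,-0.0008,0,0],[0,0,-0.0015,0,0],[0,0,-0.0015,0,0]],
  ],
)

```text
clock: 14.5
eef_pos: [0.4911, -0.0014, 0.1811]
tool_rot: [0.352, 0.936, -0.0, 0.0]
ft_force: [2.1, -0.8, 3.4]
grip_width: -0.0004
grasp_force: 1.5
```

Request:
move_arm(
  moves=[
    [[0,0,0.005,0,0],[0,0,0.03,0,0],[0,0,0.07,0,0],[0,0,0.1,0,0],[0,0,0.1,0,0]],
  ],
)

```text
clock: 15.12
eef_pos: [0.4914, -0.0008, 0.283]
tool_rot: [0.352, 0.936, 0.001, 0.001]
ft_force: [0.2, 0.6, -1.1]
grip_width: -0.0002
grasp_force: 0.0
```

```bash
python3 - <<'E'
from plan import *
o,c=snap('wrist','w7');o2,c2=snap('side','s7')
print(o['clock'],o['eef_pos'],o['ft_force'])
for n in('w7','s7'):
  for z in(.144,.186):print(n,z,proj(n,[*grip(.498,np.radians(-41.5),0)[:2],z]))
a=cv2.imread('pics/w7.png')[:,66:446];b=cv2.imread('pics/s7.png')[200:280,180:300]
cv2.imwrite('pics/m7.png',np.hstack([cv2.resize(a,(320,400),interpolation=cv2.INTER_CUBIC),cv2.resize(b,(480,400),interpolation=cv2.INTER_CUBIC)]))
E
```

```text
15.125 [ 0.49137963 -0.00084446  0.28303805] [ 0.24758803  0.64600864 -1.05222796]
w7 0.144 [256.28886617 183.50404122]
w7 0.186 [256.32867747 196.25701509]
s7 0.144 [265.86860658 248.2332899 ]
s7 0.186 [266.58144816 234.75326113]
```

View pics/m7.png

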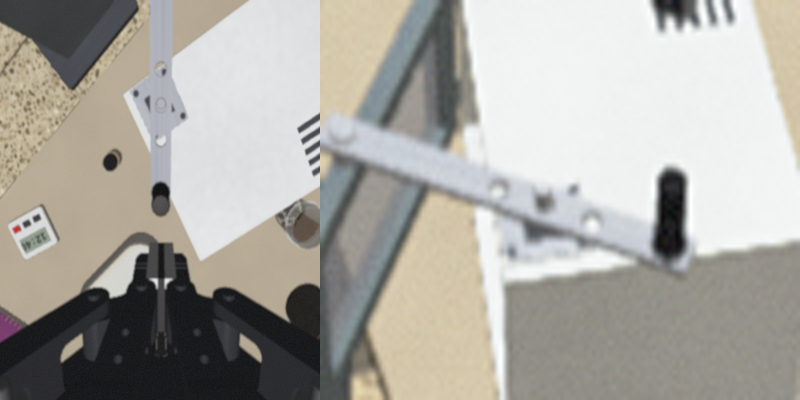

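The middle hole is over the pin with the pin standing through it. Knob top is at the row expected for a level stay, and the gripper is well clear.

```bash
python3 -c "
from workcell import job
print(job.job_done())"
```

```text
the job is handed in; nothing more can be done
None
```

The door is propped open at its middle width: the stay lies level with its middle hole on the pin, the gripper is clear, the vial, beaker and cup were not touched, and the job was handed in at about 15 s (no verdict came back).

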